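Sort the battery packs onto their chargers

TASK

Put each of the four battery packs on the charger whose pad has the same colour as the pack's top: standing upright and flat in the middle of the pad, between the end stops and in line with the charger. The blue pack is still clamped in the tester, so swing the tester's hold-down bar up, well clear of it, before you take that pack out.

Things in the scene. Friction and masses are not known exactly. Their poses are not given: they have to be found in the camera images.
- pack_red_mid (a point): Centre (half-way up) of the battery pack with the red top: a block 80 mm long (its x) x 45 mm wide (its y) x 50 mm high (its z, up), lower 36 mm black, upper 14 mm red on top and all round; about 0.28 kg, either end may lead. It starts upright, loose on the bench.
- pack_yellow_mid (a point): Centre (half-way up) of the battery pack with the yellow top: a block 80 mm long (its x) x 45 mm wide (its y) x 50 mm high (its z, up), lower 36 mm black, upper 14 mm yellow on top and all round; about 0.28 kg, either end may lead. It starts upright, loose on the bench.
- pack_green_mid (a point): Centre (half-way up) of the battery pack with the green top: a block 80 mm long (its x) x 45 mm wide (its y) x 50 mm high (its z, up), lower 36 mm black, upper 14 mm green on top and all round; about 0.28 kg, either end may lead. It starts upright, loose on the bench.
- pack_blue_mid (a point): Centre (half-way up) of the battery pack with the blue top: a block 80 mm long (its x) x 45 mm wide (its y) x 50 mm high (its z, up), lower 36 mm black, upper 14 mm blue on top and all round; about 0.28 kg, either end may lead. It starts in the tester under the shut hold-down bar, standing on the tester's 8 mm base plate, its long side along the tester's x.
- charger_red: Fixed grey charger with red pad; origin on the bench under the pad's middle. The red pad (94 x 64 mm, surface 6 mm above the bench) lies between end stops 100 mm apart along its x: at -x a lip, top 14 mm above the bench; at +x a contact block 40 mm long, 30 mm high, its top coloured too. Base 80 mm wide; the long sides (+-y) are open. The pack's long side goes along this x.
- charger_yellow: Fixed grey charger with yellow pad; origin on the bench under the pad's middle. The yellow pad (94 x 64 mm, surface 6 mm above the bench) lies between end stops 100 mm apart along its x: at -x a lip, top 14 mm above the bench; at +x a contact block 40 mm long, 30 mm high, its top coloured too. Base 80 mm wide; the long sides (+-y) are open. The pack's long side goes along this x.
- charger_green: Fixed grey charger with green pad; origin on the bench under the pad's middle. The green pad (94 x 64 mm, surface 6 mm above the bench) lies between end stops 100 mm apart along its x: at -x a lip, top 14 mm above the bench; at +x a contact block 40 mm long, 30 mm high, its top coloured too. Base 80 mm wide; the long sides (+-y) are open. The pack's long side goes along this x.
- charger_blue: Fixed grey charger with blue pad; origin on the bench under the pad's middle. The blue pad (94 x 64 mm, surface 6 mm above the bench) lies between end stops 100 mm apart along its x: at -x a lip, top 14 mm above the bench; at +x a contact block 40 mm long, 30 mm high, its top coloured too. Base 80 mm wide; the long sides (+-y) are open. The pack's long side goes along this x.
- tester_hinge (a point): On the tester bar's hinge axis, 66 mm above the bench; axes of the fixed tester (z up, hinge axis along x). The pack place's middle is 90 mm away along -y, on an 8 mm base plate. Hinge posts (66 mm high) stand 81-99 mm in +y of that middle, a contact block (40 wide, 38 high) 57-87 mm in +x; open at -x for sliding out; with the bar past upright the pack also lifts straight out.
- hold_bar (a joint): Bar angle, rad: 0 shut, 1.57 upright, 2.0 stop, leaning off; raise to 1.7+ for room. Shut, the 18 mm wide bar lies along -y, 3 mm over the pack. Orange handle, 12 mm round, parallel to the hinge axis: pinch it from above, fingers on its +-y sides, at [60, -175, 0] mm from tester_hinge when shut; it goes in a 175 mm arc up, then over to +y. 2 N lifts it; stays where left.
There are look-alikes about, which are no part of the job. Leave any pink look-alike of the part that bears pack_red_mid alone.

How it is judged:
By the outcome, as a careful person would: the job done as asked, in the order asked, and still so for the second after the job is handed in, with the robot touching nothing.
It also fails if it takes over 115 s, if anything falls off the work surface, if the arm or the gripper's body presses on something with over 40 N, if the wrist force passes 120 N, or if a joint passes its speed limit or range.

ROBOT

A 6-joint arm with a two-finger parallel gripper is mounted at the origin on the work surface. World frame = base frame: x ahead of the robot, y to its left, z up, the work surface at z = 0. Lengths are in m, angles in rad, forces in N, time in s.
With the tool pointing down it reaches from about 0.325 to 0.75 m from the base axis. Payload 7.6 kg.
Tool frame: the origin (TCP) lies on the centre line of the jaws, within the pads' length; the fingertips stand 8 mm ahead of it and the grasp point (between the pads) lies 11 mm behind it (ctrl.tcp_to_tips is the distance from the TCP to the fingertips, in m); z points along the fingers, y is the line along which they close (so a half turn about z gives the same grasp; the last joint's range is limited). The gripper opens to 85 mm and grips with 20 to 120 N. Pads are 22 mm wide; open, the fingers measure 114 mm over their backs; the gripper's body (76 mm by 85 mm) begins 54 mm behind the grasp point. The pads swing forward as they close: fully open they stand 13 mm farther back than shut.
Start: joints at [1.136, 0.052, 1.401, -0, 1.689, -0.07], TCP at [0.187, 0.49, 0.21] pointing down, gripper open.
Joint ranges: [-2.9, 2.9], [-0.91, 2.17], [0.12, 2.37], [-1.06, 4.2], [0.26, 2.73], [-2.93, 2.93]. Speed limits (rad/s): [2.57, 2.57, 3.01, 3.14, 3.14, 3.14].

INTERFACE

Orientations are given as a unit quaternion [x, y, z, w].
In Python, from rig import readout, eyes, hand_in, ctrl gives the robot as it stands.
- The arm moves only by the tool send_rows, never from a script. Its arguments are lists of equal length, an entry for each row: "grip": the finger opening in m, from 0 to 0.0854; "slide": the shift along the world's x, y, z in m, a list of three; "angular": the turn, a rotation vector about the world's x, y, z in rad, a list of three. In form: {"grip": [grip, ...], "slide": [[dx, dy, dz], ...], "angular": [[rx, ry, rz], ...]}. A call has 1 to 20 rows; each row is the pose to reach, as a shift and turn from the pose commanded when the call began; what a row does not reach only later rows make up. A row lasts 1/8 s, in which the tool goes at most 62.5 mm and 10.7 degrees, less where a joint would pass 70% of its speed; a pose out of reach is approached as far as the arm can. A call with a gripper value outside its range is refused whole. The fingers move at their own pace and stop on an object; "grip_force" is the grip in N (left out, the last holds). Time passes only in rows, so rows that repeat a pose let the fingers close. It gives the time, the measured TCP pose, the force, the opening and the grip force at its end, in the units of the state.
- readout.get_state(): the state, without advancing time (a new reading comes with each control period).
- eyes.camera(name): name is "scene" or "top" or "wrist"; returns the picture (400x640x3 uint8, red, green, blue); there is no depth.
- eyes.camera_params(name): a dict with "fx", "fy", "cx", "cy" (pixels), "D" ([k1, k2, p1, p2, k3] as OpenCV has them; the pictures are not rectified), "R" (3x3) and "t" (3): a world point X has camera coordinates R X + t. Camera axes: x right, y down, z forward; pixel columns grow to the right and rows downward; lengths in m; the calibration is good to about 2 mm. A picture is of the moment at which its call begins: read the wrist's pose just before it. camera_params takes no time and is no camera call; for the wrist camera it gives the pose at the moment of the call.
- hand_in(): hands the job in; it is judged then, once.
The state is a dict: "clock": time; "q": joint angles; "qvel": joint speeds; "tau": joint torques, N m; "ee_pos": TCP position; "tcp_rot": TCP orientation; "force": force on the tool from outside, world axes, zero at the start; "ft_torque": the same for the moment, N m; "finger_gap": finger opening in m; "grasp_force": force on a finger pad.
Only numpy, scipy, OpenCV 4.12 (cv2) and the standard library are available. Lean on these libraries where they do the work, as an engineer would, in place of code of your own. Each camera call takes 0.05 s, during which the arm holds its last target. There are 200 camera calls.

## Working session

There is one attempt and no reset: what is moved stays moved. The work goes in short steps, Python scripts to look and compute and a tool call to move; the robot and the scene stay as the last step left them, time stands still between calls to the robot, and variables do not carry over. Pictures are saved under pics/ and viewed, at most 14 in all, crops included, and the job is handed in when it is done.

Besides the shell and the picture viewer there is one more tool, called by a JSON object that holds its "method" and its "body", one argument or row to a line. send_rows: Moves the arm, as the interface text tells. Its arguments: {"type":"object","properties":{"grip":{"type":"array"},"slide":{"type":"array"},"angular":{"type":"array"},"grip_force":{"type":"number"}},"required":["grip","slide","angular"]}

```bash
mkdir -p pics; ls
python3 - <<'E'
from rig import readout, eyes
import cv2, numpy as np
for n in ("top","scene"):
    im=eyes.camera(n); cv2.imwrite(f"pics/{n}0.png",im[:,:,::-1])
    p=eyes.camera_params(n); print(n,p['fx'],p['D'],np.round(p['R'],3).tolist(),np.round(p['t'],3))
s=readout.get_state(); print(s['clock'],s['ee_pos'],s['tcp_rot'],s['finger_gap'])
E
```

```text
pics
top 508.95440587253995 [-0.13173479  0.          0.          0.          0.        ] [[0.016, -1.0, -0.004], [-0.98, -0.015, -0.199], [0.199, 0.007, -0.98]] [0.034 0.408 1.346]
scene 372.088931175765 [0.00787234 0.         0.         0.         0.        ] [[-0.77, 0.638, -0.003], [0.383, 0.459, -0.802], [-0.51, -0.618, -0.598]] [ 0.282 -0.107  1.407]
0.1 [0.1871551  0.49019347 0.20885428] [ 1.81388087e-01  9.83411340e-01 -6.81756938e-04 -1.83016907e-04] 0.08543918357992715
```

View pics/top0.png

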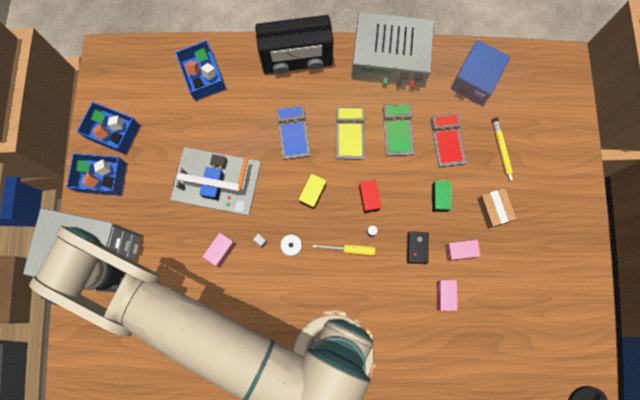

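View pics/scene0.png

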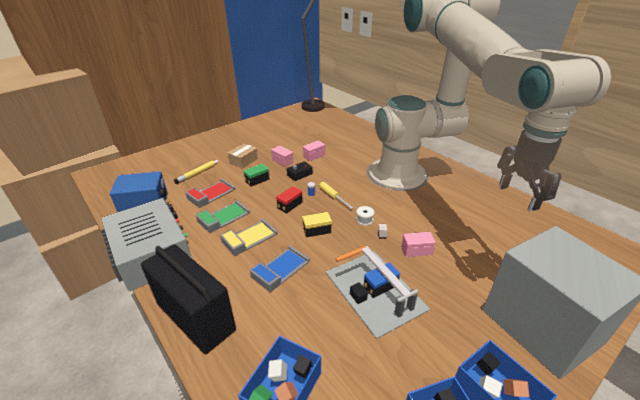

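The top view has image up as +x and image right as -y.
- **Packs:** yellow (313,190), red (370,195), green (442,195), and blue in the tester (211,182).
- **Chargers:** blue (293,132), yellow (350,133), green (398,130), red (449,139), with their contact blocks toward +x.
- **Tester:** the hinge is at left (180,180) and the handle at (243,170).
- **Red candidates:** (370,195) is truly red. The blocks at (218,249), (463,250) and (447,295) are pink, so I leave them alone.

Next I fit the poses with the box models.

```bash
cat > h.py <<'E'
import cv2, numpy as np
from scipy.optimize import minimize
from rig import readout, eyes
HUE={'red':[(0,6),(174,180)],'yellow':[(22,35)],'green':[(48,80)],'blue':[(105,125)]}
def box(l,w,z0,z1,x0=0):
    return np.array([[x0+a*l/2,b*w/2,z] for a in(-1,1) for b in(-1,1) for z in(z0,z1)])
PACK=box(.08,.045,.036,.05); PAD=box(.094,.064,.006,.006); BLK=box(.04,.08,.03,.03,.07)
def proj(p,X):
    r,_=cv2.Rodrigues(np.array(p['R'])); K=np.array([[p['fx'],0,p['cx']],[0,p['fy'],p['cy']],[0,0,1]])
    return cv2.projectPoints(np.asarray(X,float).reshape(-1,3),r,np.array(p['t'],float),K,np.array(p['D']))[0][:,0]
def unproj(p,uv,z):
    K=np.array([[p['fx'],0,p['cx']],[0,p['fy'],p['cy']],[0,0,1]])
    n=cv2.undistortPoints(np.array([[uv]],float),K,np.array(p['D']))[0,0]
    R=np.array(p['R']);C=-R.T@np.array(p['t']);d=R.T@np.array([n[0],n[1],1]);return C+d*(z-C[2])/d[2]
def mask(im,col,seed,smin=110,vmin=60):
    h=cv2.cvtColor(im,cv2.COLOR_RGB2HSV);m=np.zeros(im.shape[:2],np.uint8)
    for a,b in HUE[col]: m|=cv2.inRange(h,(a,smin,vmin),(b,255,255))
    n,lab,st,c=cv2.connectedComponentsWithStats(m,connectivity=4)
    k=min((i for i in range(1,n) if st[i,4]>40),key=lambda i:np.hypot(*(c[i]-seed)))
    return (lab==k).astype(np.uint8)
def place(X,q):
    c,s=np.cos(q[2]),np.sin(q[2]); return X@np.array([[c,s,0],[-s,c,0],[0,0,1]])+[q[0],q[1],q[3] if len(q)>3 else 0]
def fit(p,m,X,q0,S=4):
    M=cv2.resize(m,None,fx=S,fy=S,interpolation=cv2.INTER_NEAREST)
    def cost(d):
        q=np.array(q0[:3])+d*[.01,.01,.1]
        uv=proj(p,place(X,list(q)+list(q0[3:])))
        hull=cv2.convexHull((((uv+.5)*S-.5)*16).round().astype(np.int32)); g=np.zeros_like(M)
        cv2.fillConvexPoly(g,hull,1,shift=4); return float((g!=M).sum())/M.sum()
    best=None
    for y in (0,.25,-.25):
        sim=np.array([[0,0,y*10],[1,0,y*10],[0,1,y*10],[0,0,y*10+1]],float)
        r=minimize(cost,sim[0],method='Nelder-Mead',options=dict(initial_simplex=sim,xatol=.01,fatol=1e-4))
        if best is None or r.fun<best.fun: best=r
    return np.array(q0[:3])+best.x*[.01,.01,.1],best.fun
E
python3 - <<'E'
from h import *
p=eyes.camera_params('top'); im=cv2.imread('pics/top0.png')[:,:,::-1].copy()
for nm,c,s,X,z in [('pack','red',(370,195),PACK,.05),('pack','yellow',(313,190),PACK,.05),('pack','green',(442,195),PACK,.05),
  ('pad','red',(449,144),PAD,.006),('pad','yellow',(350,140),PAD,.006),('pad','green',(398,136),PAD,.006),('pad','blue',(293,138),PAD,.006)]:
    m=mask(im,c,s); v=unproj(p,s,z); q,e=fit(p,m,X,[v[0],v[1],0]); print(nm,c,m.sum(),np.round(q,4),round(e,3))
for uv,z in [((180,180),.066),((243,170),.066),((218,160),.038),((211,182),.058)]: print(uv,np.round(unproj(p,uv,z),3))
p=eyes.camera_params('wrist');R=np.array(p['R']);C=-R.T@np.array(p['t']);s=readout.get_state()
print(np.round(R,3).tolist(),C,p['fx'],p['D'])
E
```

```text
pack red 518 [ 0.4275 -0.095   0.1658] 0.046
pack yellow 541 [ 0.4393  0.0628 -0.4316] 0.056
pack green 479 [ 0.4317 -0.294  -0.0318] 0.085
pad red 698 [ 0.5854 -0.3284  0.137 ] 0.037
pad yellow 712 [ 0.6014 -0.0416  0.0145] 0.033
pad green 556 [ 0.6117 -0.1828  0.0213] 0.243
pad blue 639 [0.6004 0.1201 0.1513] 0.1
(180, 180) [0.458 0.424 0.066]
(243, 170) [0.488 0.251 0.066]
(218, 160) [0.524 0.328 0.038]
(211, 182) [0.455 0.339 0.058]
[[0.356, 0.934, -0.001], [0.898, -0.342, 0.277], [0.259, -0.1, -0.961]] [0.12159876 0.51461388 0.3743835 ] 280.5485202121607 [0.00477774 0.         0.         0.         0.        ]
```

{"method": "send_rows", "body": {
  "grip": [0.085, 0.085, 0.085, 0.085, 0.085, 0.085, 0.085, 0.085, 0.085, 0.085],
  "slide": [
    [0.04, -0.03, 0.05],
    [0.26, -0.19, 0.08],
    [0.26, -0.19, 0.08],
    [0.26, -0.19, 0.08],
    [0.26, -0.19, 0.08],
    [0.26, -0.19, 0.08],
    [0.26, -0.19, 0.08],
    [0.26, -0.19, 0.08],
    [0.26, -0.19, 0.08],
    [0.26, -0.19, 0.08]
  ],
  "angular": [
    [0, 0, 0.1],
    [0, 0, 0.365],
    [0, 0, 0.365],
    [0, 0, 0.365],
    [0, 0, 0.365],
    [0, 0, 0.365],
    [0, 0, 0.365],
    [0, 0, 0.365],
    [0, 0, 0.365],
    [0, 0, 0.365]
  ]
}}

```text
clock: 1.35
ee_pos: [0.4466, 0.3012, 0.2897]
tcp_rot: [-0.001, 1.0, 0.0, 0.0]
force: [0.4, -0.2, -0.1]
finger_gap: 0.0847
grasp_force: 0.0
```

```bash
cat >> h.py <<'E'
def snap(name):
    p=eyes.camera_params('wrist'); im=eyes.camera('wrist'); cv2.imwrite(f'pics/{name}.png',im[:,:,::-1])
    import pickle; pickle.dump(p,open(f'pics/{name}.pkl','wb')); return p,im
def load(name):
    import pickle; return pickle.load(open(f'pics/{name}.pkl','rb')),cv2.imread(f'pics/{name}.png')[:,:,::-1].copy()
E
python3 - <<'E'
from h import *
p,im=snap('w1'); s=readout.get_state(); print(s['clock'],s['ee_pos'],s['tcp_rot'],s['q'])
E
```

```text
1.4 [0.44672732 0.30105133 0.28968995] [-7.24692716e-04  9.99999730e-01  1.09223862e-04  4.85347784e-05] [ 5.24365346e-01  8.79083144e-02  1.20530259e+00  1.46228293e-04
  1.84818846e+00 -1.04784031e+00]
```

View pics/w1.png

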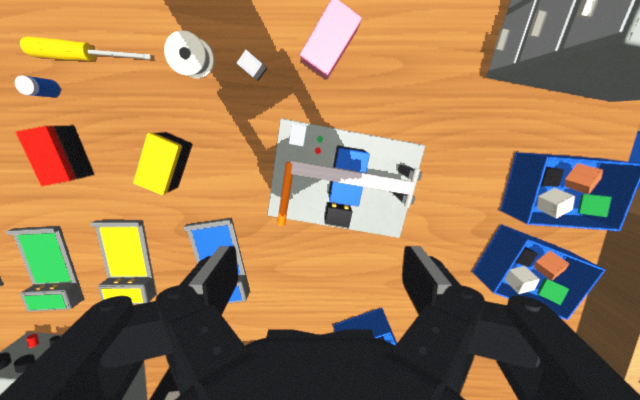

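The wrist view (image right = +y, image down = +x) shows:
- **Tester:** plate corners (281,119), (425,145), (403,237), (268,215). The orange handle runs (289,163) to (281,222), and the bar runs right to the posts at (410,180). Blue pack at (348,177).
- **Others:** yellow pack (163,163), red pack (50,155), chargers at lower left.

Run:
```python
from h import *
p,im=load('w1')
for uv,z in [((289,163),.066),((281,222),.066),((281,119),.008),((425,145),.008),((403,237),.008),((268,215),.008),((412,188),.066),((405,170),.066)]: print(uv,np.round(unproj(p,uv,z),4))
h=cv2.cvtColor(im,cv2.COLOR_RGB2HSV)
# handle
m=cv2.inRange(h,(5,150,80),(18,255,255));m[:, :265]=0;m[:,300:]=0;m[:155]=0;m[230:]=0
n,lab,st,c=cv2.connectedComponentsWithStats(m);k=1+np.argmax(st[1:,4]);pts=np.argwhere(lab==k)[:,::-1].astype(np.float32)
print('handle rect',cv2.minAreaRect(pts),[np.round(unproj(p,u,.066),4).tolist() for u in cv2.boxPoints(cv2.minAreaRect(pts))])
# blue pack in tester
m=cv2.inRange(h,(100,110,60),(128,255,255));m[:,:320]=0;m[:,385:]=0;m[:140]=0;m[215:]=0
hull=cv2.convexHull(np.argwhere(m>0)[:,::-1]);g=np.zeros_like(m);cv2.fillConvexPoly(g,hull,1)
print('blue',fit(p,g,PACK,[.455,.339,-.15,.008]))
pt=eyes.camera_params('top')
for nm,c,w,X,z in [('pack','red',(.4275,-.095),PACK,.05),('pack','yellow',(.4393,.0628),PACK,.05),
  ('pad','yellow',(.6014,-.0416),PAD,.006),('pad','green',(.6117,-.18),PAD,.006),('pad','blue',(.6004,.12),PAD,.006)]:
    s=proj(p,[w[0],w[1],z])[0]; m=mask(im,c,s); q,e=fit(p,m,X,[*w,0]); print(nm,c,s.round(),m.sum(),np.round(q,4),round(e,3))
```

```text
(289, 163) [0.4349 0.2578 0.066 ]
(281, 222) [0.5223 0.2436 0.066 ]
(281, 119) [0.3762 0.2412 0.008 ]
(425, 145) [0.4149 0.4657 0.008 ]
(403, 237) [0.5711 0.4444 0.008 ]
(268, 215) [0.5315 0.2137 0.008 ]
(412, 188) [0.4703 0.4321 0.066 ]
(405, 170) [0.4444 0.4199 0.066 ]
handle rect ((282.0, 192.0), (74.0, 34.0), 90.0) [[0.4239, 0.225, 0.066], [0.4238, 0.2719, 0.066], [0.5333, 0.2699, 0.066], [0.5334, 0.2194, 0.066]]
blue (array([ 0.45706564,  0.34216494, -0.15970149]), np.float64(0.044487493202827626))
pack red [ 43. 155.] 2156 [ 0.4291 -0.0968  0.1848] 0.064
pack yellow [155. 164.] 1997 [ 0.4403  0.0614 -0.4254] 0.031
pad yellow [125. 252.] 1840 [ 6.006e-01 -4.360e-02  3.000e-04] 0.019
pad green [ 47. 257.] 1782 [ 0.6139 -0.1843  0.056 ] 0.024
pad blue [217. 252.] 914 [0.6002 0.1178 0.1398] 0.977
```

{"method": "send_rows", "body": {
  "grip": [0.045, 0.045, 0.045, 0.045, 0.045, 0.045],
  "slide": [
    [0.055, -0.053, -0.05],
    [0.055, -0.053, -0.1],
    [0.055, -0.053, -0.15],
    [0.055, -0.053, -0.18],
    [0.055, -0.053, -0.18],
    [0.055, -0.053, -0.18]
  ],
  "angular": [
    [0, 0, -0.1],
    [0, 0, -0.168],
    [0, 0, -0.168],
    [0, 0, -0.168],
    [0, 0, -0.168],
    [0, 0, -0.168]
  ]
}}

```text
clock: 2.15
ee_pos: [0.503, 0.2481, 0.1117]
tcp_rot: [0.084, 0.996, 0.001, 0.001]
force: [0.2, -0.3, -0.2]
finger_gap: 0.0454
grasp_force: 0.0
```

Run:
```python
from h import *
p,im=snap('w2'); s=readout.get_state(); print(s['ee_pos'],s['finger_gap'])
h=cv2.cvtColor(im,cv2.COLOR_RGB2HSV)
m=cv2.inRange(h,(5,150,80),(18,255,255))
for (hx,hy) in [(.502,.2484),(.48,.252)]: print(proj(p,[hx,hy,.066]))
```

```text
[0.50329289 0.24816932 0.1121296 ] 0.04516401543791313
[[320.60579726 209.85808454]]
[[320.49970438 182.31863826]]
```

View pics/w2.png

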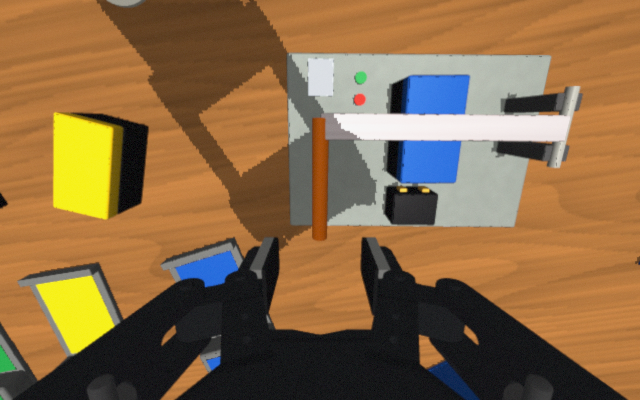

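The handle is centred between the fingers (column 320) and aligned, so I go down and pinch.

{"method": "send_rows", "body": {
  "grip": [0.045, 0.045, 0.045, 0.0, 0.0, 0.0, 0.0],
  "slide": [
    [-0.001, 0, -0.03],
    [-0.001, 0, -0.055],
    [-0.001, 0, -0.055],
    [-0.001, 0, -0.055],
    [-0.001, 0, -0.055],
    [-0.001, 0, -0.055],
    [-0.001, 0, -0.055]
  ],
  "angular": [
    [0, 0, 0],
    [0, 0, 0],
    [0, 0, 0],
    [0, 0, 0],
    [0, 0, 0],
    [0, 0, 0],
    [0, 0, 0]
  ],
  "grip_force": 25
}}

```text
clock: 3.08
ee_pos: [0.5014, 0.2475, 0.055]
tcp_rot: [0.084, 0.996, 0.0, 0.0]
force: [-0.1, 0.3, -0.2]
finger_gap: 0.0
grasp_force: 0.0
```

```bash
python3 -c "
import numpy as np
for t in np.linspace(0.12,1.8,15):
    dy=.175*(1-np.cos(t)); print([round(float(v),3) for v in (.167*dy,.986*dy,.175*np.sin(t))],end=', ')"
```

```text
[0.0, 0.001, 0.021], [0.001, 0.005, 0.042], [0.002, 0.011, 0.062], [0.003, 0.019, 0.081], [0.005, 0.03, 0.099], [0.007, 0.043, 0.115], [0.01, 0.057, 0.13], [0.012, 0.074, 0.143], [0.015, 0.091, 0.154], [0.019, 0.11, 0.163], [0.022, 0.13, 0.17], [0.025, 0.15, 0.174], [0.029, 0.171, 0.175], [0.032, 0.191, 0.174], [0.036, 0.212, 0.17],
```

The fingers closed fully, so they missed the handle. I look again.

Run:
```python
from h import *
p,im=snap('w3'); s=readout.get_state(); print(s['ee_pos'],s['finger_gap'])
cv2.imwrite('pics/s1.png',cv2.resize(eyes.camera('scene')[190:360,280:480,::-1],None,fx=3,fy=3))
```

```text
[0.50138022 0.24750227 0.05484509] 0.0002677450353018717
```

View pics/w3.png

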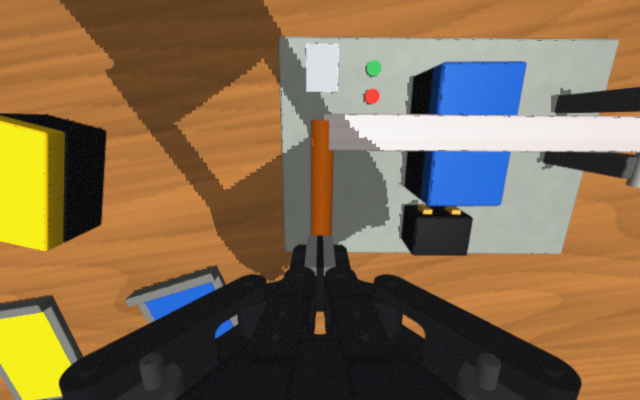

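View pics/s1.png

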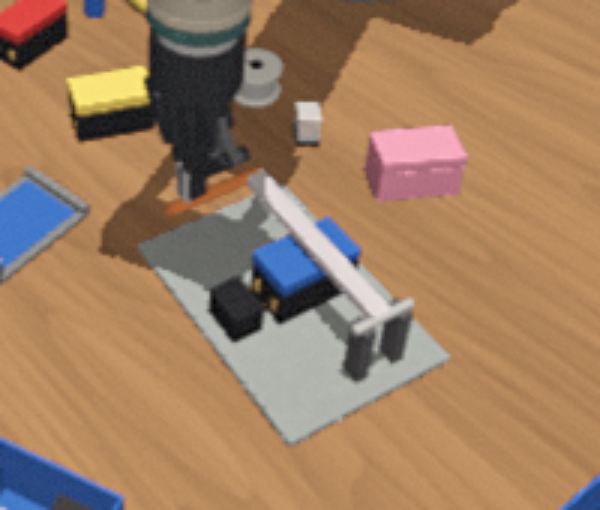

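Run:
```python
from h import *
from scipy.optimize import least_squares
ob={'w1':(289.5,164),'w2':(319.5,118),'w3':(320.5,120)}
P={k:load(k)[0] for k in ob}
r=least_squares(lambda X:np.concatenate([proj(P[k],X)[0]-ob[k] for k in ob]),[.43,.25,.06]);print('inner end',r.x,r.fun.round(1))
r=least_squares(lambda X:np.concatenate([proj(P[k],X)[0]-o for k,o in (('w1',(281,223)),('w2',(320,240)))]),[.53,.25,.06]);print('outer end',r.x,r.fun.round(1))
for n in('w2','w3'):
  print(n,proj(P[n],[[.5014,.2475,.055],[.5014,.2475,.047],[.5014,.2475,.066],[.49,.2495,.047]]).round(0).tolist())
  h=cv2.cvtColor(load(n)[1],cv2.COLOR_RGB2HSV);m=cv2.inRange(h,(3,150,60),(16,255,255))
  for row in (150,200): 
    x=np.flatnonzero(m[row,300:345])+300; print(row,x.min(),x.max())
print(np.linalg.norm(np.array(P['w3']['t'])),-np.array(P['w3']['R']).T@P['w3']['t'])
ps=eyes.camera_params('scene')
print('scene',[((proj(ps,X)[0]-[280,190])*3).round().tolist() for X in ([.435,.258,.066],[.522,.2436,.066],[.5014,.2475,.047])])
```

```text
inner end [0.43284138 0.2590145  0.08206087] [-0.9 -0.7 -0.2 -0.4  0.5  0.5]
outer end [0.51726755 0.24551367 0.08783026] [-0.8  1.1  0.3 -0.7]
w2 [[319.0, 205.0], [319.0, 202.0], [319.0, 209.0], [319.0, 189.0]]
150 312 327
200 312 327
w3 [[321.0, 234.0], [321.0, 229.0], [321.0, 241.0], [321.0, 213.0]]
150 311 329
200 311 331
0.5496257701554197 [0.43208146 0.25839695 0.22051103]
scene [[252.0, 177.0], [168.0, 213.0], [188.0, 220.0]]
```

Run:
```python
from rig import ctrl,readout
print({a:getattr(ctrl,a) for a in dir(ctrl) if not a.startswith('_')})
s=readout.get_state(); print(s['force'],s['ft_torque'],s['grasp_force'])
import cv2
im=cv2.imread('pics/w3.png')[100:300,240:400]; cv2.imwrite('pics/w3c.png',cv2.resize(im,None,fx=3.5,fy=3,interpolation=cv2.INTER_CUBIC))
```

```text
{'Unreachable': <class 'rig.Unreachable'>, 'tcp_to_tips': 0.008}
[0.52999788 0.26599137 0.45790236] [ 0.01652999 -0.01696469  0.02627989] 0.0
```

View pics/w3c.png

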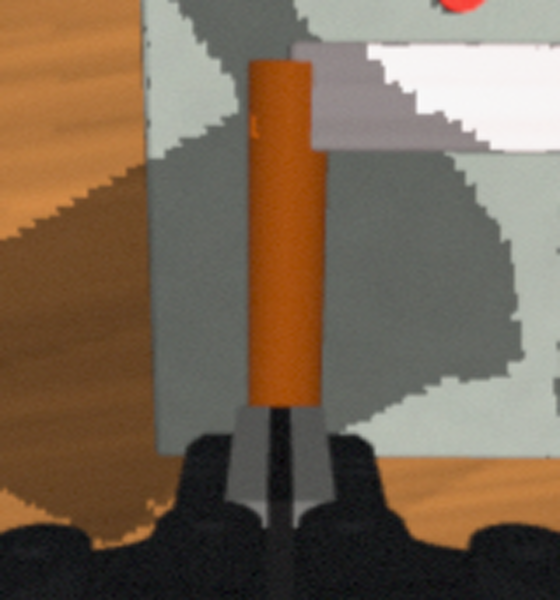

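The fingertips look about 20 mm higher than nominal, just above the handle (both the wrist and scene views agree). I open, go 22 mm lower and close again; even with nominal tips this clears the plate.

{"method": "send_rows", "body": {
  "grip": [0.045, 0.045, 0.045, 0.045, 0.045, 0.0, 0.0, 0.0, 0.0],
  "slide": [
    [0, 0, 0.02],
    [0, 0, 0.02],
    [0, 0, 0.02],
    [0, 0, -0.022],
    [0, 0, -0.022],
    [0, 0, -0.022],
    [0, 0, -0.022],
    [0, 0, -0.022],
    [0, 0, -0.022]
  ],
  "angular": [
    [0, 0, 0],
    [0, 0, 0],
    [0, 0, 0],
    [0, 0, 0],
    [0, 0, 0],
    [0, 0, 0],
    [0, 0, 0],
    [0, 0, 0],
    [0, 0, 0]
  ],
  "grip_force": 25
}}

```text
clock: 4.3
ee_pos: [0.5021, 0.2481, 0.0336]
tcp_rot: [0.084, 0.996, 0.001, 0.001]
force: [2.7, 2.9, 0.8]
finger_gap: 0.0107
grasp_force: 25.0
```

Run:
```python
from h import *
p,im=snap('w4'); s=readout.get_state(); print(s['ee_pos'],s['finger_gap'],s['grasp_force'],s['force'])
a=cv2.resize(im[100:300,220:420,::-1],None,fx=2,fy=3); b=cv2.resize(eyes.camera('scene')[190:360,280:480,::-1],(400,600))
cv2.imwrite('pics/c4.png',np.hstack([a,b]))
```

```text
[0.50212869 0.24806474 0.03354314] 0.010917658382363776 25.048309564590454 [3.07243027 4.04272851 0.16004199]
```

Gripped (11 mm gap, 25 N). Now I swing the bar along its arc to 1.8 rad.

{"method": "send_rows", "body": {
  "grip": [0, 0, 0, 0, 0, 0, 0, 0, 0, 0, 0, 0, 0, 0, 0, 0, 0],
  "slide": [
    [0.0, 0.001, 0.021],
    [0.001, 0.005, 0.042],
    [0.002, 0.011, 0.062],
    [0.003, 0.019, 0.081],
    [0.005, 0.03, 0.099],
    [0.007, 0.043, 0.115],
    [0.01, 0.057, 0.13],
    [0.012, 0.074, 0.143],
    [0.015, 0.091, 0.154],
    [0.019, 0.11, 0.163],
    [0.022, 0.13, 0.17],
    [0.025, 0.15, 0.174],
    [0.029, 0.171, 0.175],
    [0.032, 0.191, 0.174],
    [0.036, 0.212, 0.17],
    [0.036, 0.212, 0.17],
    [0.036, 0.212, 0.17]
  ],
  "angular": [
    [0, 0, 0],
    [0, 0, 0],
    [0, 0, 0],
    [0, 0, 0],
    [0, 0, 0],
    [0, 0, 0],
    [0, 0, 0],
    [0, 0, 0],
    [0, 0, 0],
    [0, 0, 0],
    [0, 0, 0],
    [0, 0, 0],
    [0, 0, 0],
    [0, 0, 0],
    [0, 0, 0],
    [0, 0, 0],
    [0, 0, 0]
  ],
  "grip_force": 25
}}

```text
clock: 6.52
ee_pos: [0.538, 0.459, 0.2021]
tcp_rot: [0.084, 0.996, -0.0, 0.0]
force: [5.0, 0.9, -0.5]
finger_gap: 0.0105
grasp_force: 25.4
```

Run:
```python
from h import *
s=readout.get_state(); print(s['ee_pos'],s['finger_gap'],s['grasp_force'],s['force'])
b=cv2.resize(eyes.camera('scene')[130:370,250:570,::-1],(800,600))
cv2.imwrite('pics/c5.png',b)
```

```text
[0.53803859 0.45895035 0.20211376] 0.010516916098384947 25.399522483348846 [ 5.02994172  0.91095214 -0.47799112]
```

View pics/c5.png

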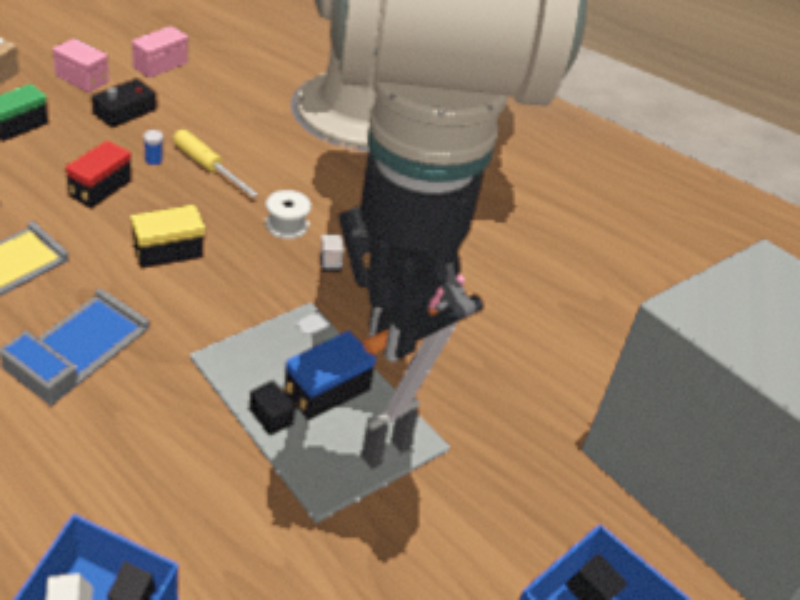

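The bar stands past upright, leaning away, and the pack is clear. I release, rise and refit the blue pack.

{"method": "send_rows", "body": {
  "grip": [0.045, 0.045, 0.045, 0.06, 0.085, 0.085, 0.085, 0.085, 0.085, 0.085, 0.085],
  "slide": [
    [0, 0, 0],
    [0, 0, 0],
    [0, 0, 0.03],
    [0, 0, 0.08],
    [0, 0, 0.1],
    [-0.04, -0.04, 0.1],
    [-0.1, -0.1, 0.1],
    [-0.1, -0.1, 0.1],
    [-0.1, -0.1, 0.1],
    [-0.1, -0.1, 0.1],
    [-0.1, -0.1, 0.1]
  ],
  "angular": [
    [0, 0, 0],
    [0, 0, 0],
    [0, 0, 0],
    [0, 0, 0],
    [0, 0, 0],
    [0, 0, 0],
    [0, 0, 0],
    [0, 0, 0],
    [0, 0, 0],
    [0, 0, 0],
    [0, 0, 0]
  ]
}}

```text
clock: 7.95
ee_pos: [0.4378, 0.36, 0.3022]
tcp_rot: [0.084, 0.996, -0.0, -0.0]
force: [-0.6, 0.1, -0.7]
finger_gap: 0.0845
grasp_force: 0.0
```

```bash
cat > fitall.py <<'E'
from h import *
G={'pack red':(.429,-.097),'pack yellow':(.440,.062),'pack green':(.432,-.294),'pack blue':(.457,.342),
'pad red':(.5854,-.3284),'pad yellow':(.6006,-.0436),'pad green':(.6139,-.1843),'pad blue':(.6004,.12)}
def run(name,keys=G,zs={}):
    p,im=snap(name); s=readout.get_state(); print(s['clock'],np.round(s['ee_pos'],4),s['finger_gap'])
    for k in keys:
        t,c=k.split(); z=.05 if t=='pack' else .006; dz=zs.get(k,.008 if k=='pack blue' else 0)
        w=G[k]; u=proj(p,[*w,z+dz])[0]
        if not(0<u[0]<640 and 0<u[1]<400): continue
        try:
            m=mask(im,c,u); q,e=fit(p,m,PACK if t=='pack' else PAD,[*w,0,dz]); print(k,u.round(),m.sum(),np.round(q,4),round(e,3))
        except Exception as x: print(k,x)
E
python3 -c "
from fitall import *
run('w6')"
```

```text
8.0 [0.4377 0.36   0.3021] 0.08523285791170136
pack red [ 30. 211.] 1779 [ 0.4292 -0.0969  0.1809] 0.067
pack yellow [131. 201.] 1778 [ 0.4403  0.0612 -0.4311] 0.03
pack blue [310. 183.] 1405 [ 0.4574  0.3419 -0.1607] 0.173
pad yellow [122. 285.] 1347 [ 0.6002 -0.0435  0.0139] 0.174
pad green [ 53. 302.] 1445 [ 0.6138 -0.1846  0.0561] 0.029
pad blue [207. 272.] 461 [0.5997 0.116  0.0896] 2.468
```

View pics/w6.png

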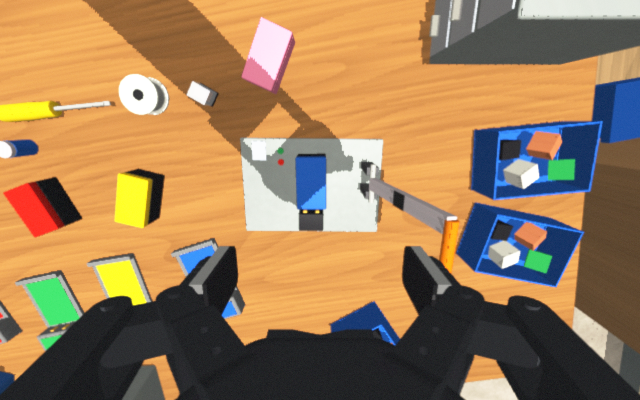

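The bar is well clear (handle at (447,240)). The finger separation (166 px for 85 mm) puts the tips about 33 mm behind the TCP when open and 20 mm when closed, which agrees with the handle contact. I use tip height ≈ ee_z + 0.02…0.03.

{"method": "send_rows", "body": {
  "grip": [0.085, 0.085, 0.085, 0.085, 0.085, 0.085, 0.085, 0.085],
  "slide": [
    [0.0195, -0.018, -0.06],
    [0.0195, -0.018, -0.12],
    [0.0195, -0.018, -0.18],
    [0.0195, -0.018, -0.23],
    [0.0195, -0.018, -0.27],
    [0.0195, -0.018, -0.28],
    [0.0195, -0.018, -0.28],
    [0.0195, -0.018, -0.28]
  ],
  "angular": [
    [0, 0, 0],
    [0, 0, 0],
    [0, 0, 0],
    [0, 0, 0],
    [0, 0, 0],
    [0, 0, 0],
    [0, 0, 0],
    [0, 0, 0]
  ]
}}

```text
clock: 9.0
ee_pos: [0.4581, 0.3424, 0.0249]
tcp_rot: [0.084, 0.996, 0.001, 0.001]
force: [-0.2, 0.0, 1.0]
finger_gap: 0.0849
grasp_force: 0.0
```

Run:
```python
from h import *
p,im=snap('w7'); s=readout.get_state(); print(s['ee_pos'],s['force'])
b=cv2.resize(eyes.camera('scene')[200:340,300:460,::-1],(460,400))
cv2.imwrite('pics/c7.png',np.hstack([im[:,150:490,::-1],b]))
```

```text
[0.45798433 0.34231208 0.02484825] [ 0.57926679  0.08009493 -0.13341846]
```

View pics/c7.png

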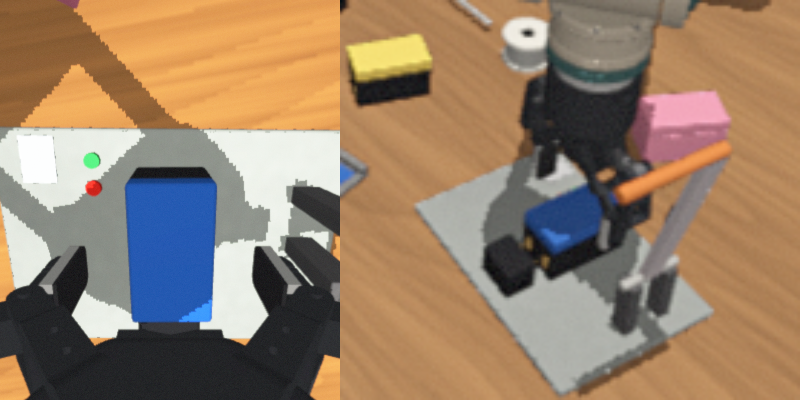

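{"method": "send_rows", "body": {
  "grip": [0.085, 0.085, 0.0, 0.0, 0.0, 0.0, 0.0, 0.0],
  "slide": [
    [0, 0, -0.016],
    [0, 0, -0.019],
    [0, 0, -0.019],
    [0, 0, -0.019],
    [0, 0, -0.019],
    [0, 0, -0.019],
    [0, 0, -0.019],
    [0, 0, -0.019]
  ],
  "angular": [
    [0, 0, 0],
    [0, 0, 0],
    [0, 0, 0],
    [0, 0, 0],
    [0, 0, 0],
    [0, 0, 0],
    [0, 0, 0],
    [0, 0, 0]
  ],
  "grip_force": 45
}}

```text
clock: 10.1
ee_pos: [0.4571, 0.3417, 0.0042]
tcp_rot: [0.084, 0.996, 0.0, 0.0]
force: [0.4, 1.2, 3.8]
finger_gap: 0.0445
grasp_force: 48.4
```

{"method": "send_rows", "body": {
  "grip": [0, 0, 0, 0, 0, 0, 0, 0],
  "slide": [
    [0, 0, 0.03],
    [0, 0, 0.08],
    [0, 0, 0.14],
    [-0.01, -0.03, 0.2],
    [-0.02, -0.06, 0.22],
    [-0.02, -0.06, 0.22],
    [-0.02, -0.06, 0.22],
    [-0.02, -0.06, 0.22]
  ],
  "angular": [
    [0, 0, 0],
    [0, 0, 0],
    [0, 0, 0],
    [0, 0, 0.1],
    [0, 0, 0.168],
    [0, 0, 0.168],
    [0, 0, 0.168],
    [0, 0, 0.168]
  ]
}}

```text
clock: 11.1
ee_pos: [0.4363, 0.2817, 0.2216]
tcp_rot: [-0.0, 1.0, -0.001, -0.002]
force: [-0.4, 0.6, -2.9]
finger_gap: 0.0446
grasp_force: 47.8
```

Run:
```python
from fitall import *
run('w8',['pad blue','pad yellow','pad green','pack yellow','pack red'])
p,im=load('w8'); m=mask(im,'blue',proj(p,[.6,.12,.006])[0])
g=cv2.resize(im[:,:,::-1],None,fx=.6,fy=.6); cv2.imwrite('pics/c8.png',np.hstack([g,cv2.resize(cv2.cvtColor(m*255,cv2.COLOR_GRAY2BGR),(384,240))]))
```

```text
11.15 [0.4364 0.2818 0.2219] 0.0444077865078818
pad blue [215. 278.] 1308 [0.6008 0.1183 0.1409] 0.764
pad yellow [108. 279.] 2367 [ 0.6013 -0.0438  0.0008] 0.023
pad green [ 18. 286.] 2018 [ 0.6138 -0.1849  0.0582] 0.018
pack yellow [141. 182.] 2744 [ 0.4404  0.0614 -0.4276] 0.033
pack red [  8. 173.] 2413 [ 0.4288 -0.098   0.186 ] 0.034
```

View pics/c8.png

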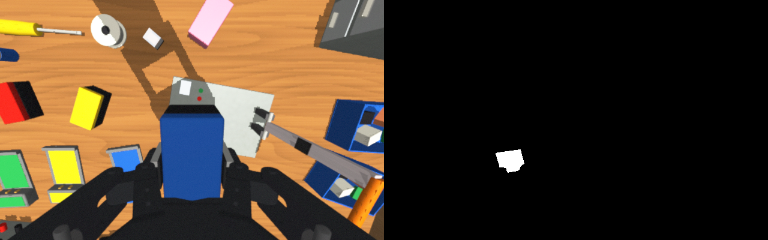

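{"method": "send_rows", "body": {
  "grip": [0, 0, 0, 0, 0, 0, 0, 0, 0, 0],
  "slide": [
    [0, -0.06, 0.05],
    [0, -0.12, 0.05],
    [0, -0.18, 0.05],
    [0, -0.24, 0.05],
    [0, -0.3, 0.05],
    [0, -0.36, 0.05],
    [0, -0.38, 0.05],
    [0, -0.38, 0.05],
    [0, -0.38, 0.05],
    [0, -0.38, 0.05]
  ],
  "angular": [
    [0, 0, 0],
    [0, 0, 0],
    [0, 0, 0],
    [0, 0, 0],
    [0, 0, 0],
    [0, 0, 0],
    [0, 0, 0],
    [0, 0, 0],
    [0, 0, 0],
    [0, 0, 0]
  ]
}}

```text
clock: 12.4
ee_pos: [0.437, -0.0975, 0.2735]
tcp_rot: [-0.001, 1.0, 0.0, -0.0]
force: [1.6, 0.7, -2.4]
finger_gap: 0.0443
grasp_force: 48.2
```

Run:
```python
from fitall import *
run('w9',['pad blue','pad yellow','pad green','pad red','pack yellow','pack red','pack green'])
```

```text
12.45 [ 0.4369 -0.0975  0.2736] 0.044486790415980214
pad blue [447. 262.] 1691 [0.6012 0.1196 0.148 ] 0.113
pad yellow [351. 261.] 2043 [ 0.9495 -0.028  -1.7111] 1.0
pad green [269. 268.] 49 [ 0.6153 -0.2111  0.4259] 36.219
pad red [184. 253.] 1982 [ 0.5861 -0.3294  0.139 ] 0.034
pack yellow [434. 174.] 2043 [ 0.4402  0.0628 -0.4276] 0.026
pack red [320. 166.] 1271 [ 0.4279 -0.0957  0.2003] 0.491
pack green [179. 168.] 2014 [ 0.4323 -0.2964  0.0062] 0.061
```

View pics/w9.png

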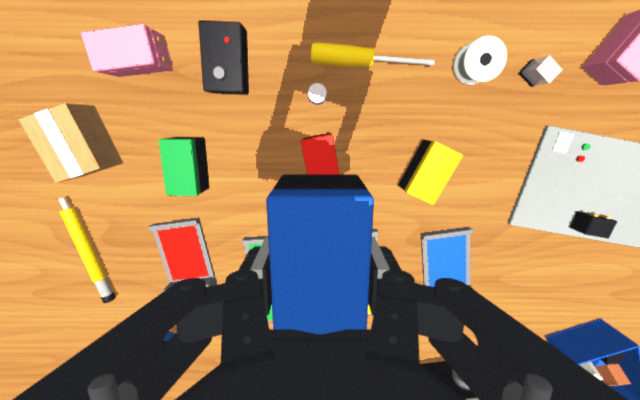

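The held pack (320,255) sits square and central in the jaws. The pads and packs fit consistently across views, so I carry blue to a hover above the blue pad (0.601, 0.119, yaw 0.146).

{"method": "send_rows", "body": {
  "grip": [0, 0, 0, 0, 0, 0, 0, 0, 0, 0],
  "slide": [
    [0.03, 0.05, 0],
    [0.06, 0.1, 0],
    [0.1, 0.15, 0],
    [0.14, 0.2, -0.03],
    [0.164, 0.2165, -0.08],
    [0.164, 0.2165, -0.14],
    [0.164, 0.2165, -0.19],
    [0.164, 0.2165, -0.21],
    [0.164, 0.2165, -0.21],
    [0.164, 0.2165, -0.21]
  ],
  "angular": [
    [0, 0, 0.05],
    [0, 0, 0.146],
    [0, 0, 0.146],
    [0, 0, 0.146],
    [0, 0, 0.146],
    [0, 0, 0.146],
    [0, 0, 0.146],
    [0, 0, 0.146],
    [0, 0, 0.146],
    [0, 0, 0.146]
  ]
}}

```text
clock: 13.7
ee_pos: [0.6025, 0.1183, 0.0668]
tcp_rot: [-0.073, 0.997, 0.0, 0.002]
force: [0.0, 0.3, -1.7]
finger_gap: 0.0443
grasp_force: 48.1
```

```bash
cat > st.py <<'E'
from rig import readout
from scipy.spatial.transform import Rotation as R
import numpy as np
s=readout.get_state(); m=R.from_quat(s['tcp_rot']).as_matrix()
print(s['clock'],np.round(s['ee_pos'],4),'yaw',round(float(np.arctan2(-m[0,1],m[1,1])),4),'q6',s['q'][5],s['finger_gap'],np.round(s['force'],1))
E
python3 st.py
```

```text
13.7 [0.6025 0.1183 0.0668] yaw 0.1463 q6 -1.5834146758705065 0.04426644762813905 [ 0.   0.3 -1.7]
```

{"method": "send_rows", "body": {
  "grip": [0, 0, 0, 0, 0, 0],
  "slide": [
    [-0.0005, 0.0005, -0.02],
    [-0.0005, 0.0005, -0.035],
    [-0.0005, 0.0005, -0.05],
    [-0.0005, 0.0005, -0.058],
    [-0.0005, 0.0005, -0.06],
    [-0.0005, 0.0005, -0.06]
  ],
  "angular": [
    [0, 0, 0],
    [0, 0, 0],
    [0, 0, 0],
    [0, 0, 0],
    [0, 0, 0],
    [0, 0, 0]
  ]
}}

```text
clock: 14.45
ee_pos: [0.6006, 0.1185, 0.0039]
tcp_rot: [-0.073, 0.997, 0.0, 0.0]
force: [-0.1, -0.1, -1.8]
finger_gap: 0.0444
grasp_force: 48.3
```

```bash
python3 st.py
```

```text
14.45 [0.6006 0.1185 0.0039] yaw 0.1462 q6 -1.5825793914977475 0.04441995230711701 [-0.1 -0.1 -1.8]
```

{"method": "send_rows", "body": {
  "grip": [0, 0, 0.055, 0.085, 0.085, 0.085, 0.085, 0.085, 0.085, 0.085, 0.085, 0.085],
  "slide": [
    [0, 0, -0.0013],
    [0, 0, -0.0013],
    [0, 0, -0.001],
    [0, 0, -0.001],
    [0, 0, -0.001],
    [0, 0, 0.05],
    [0, 0, 0.11],
    [-0.05, -0.02, 0.14],
    [-0.1, -0.04, 0.14],
    [-0.16, -0.057, 0.14],
    [-0.16, -0.057, 0.14],
    [-0.16, -0.057, 0.14]
  ],
  "angular": [
    [0, 0, 0],
    [0, 0, 0],
    [0, 0, 0],
    [0, 0, 0],
    [0, 0, 0],
    [0, 0, 0],
    [0, 0, 0],
    [0, 0, -0.15],
    [0, 0, -0.3],
    [0, 0, -0.45],
    [0, 0, -0.574],
    [0, 0, -0.574]
  ]
}}

```text
clock: 15.95
ee_pos: [0.4403, 0.0614, 0.1443]
tcp_rot: [0.212, 0.977, 0.0, 0.001]
force: [0.6, -0.2, 0.1]
finger_gap: 0.0849
grasp_force: 0.0
```

```bash
python3 - <<'E'
from fitall import *
run('w10',['pack yellow','pack red','pack blue'],{'pack blue':.006})
G['pack blue']=(.6008,.119)
run('w10',['pack blue'],{'pack blue':.006})
E
python3 st.py
```

```text
16.0 [0.4407 0.0615 0.1442] 0.08495509557513951
pack yellow [321. 194.] 3836 [ 0.4398  0.0621 -0.429 ] 0.024
pack red [173. 248.] 3305 [ 0.4286 -0.0964  0.1919] 0.177
pack blue [635.  80.] 881 [ 0.4637  0.3887 -0.1   ] 1.0
16.05 [0.4409 0.0616 0.1441] 0.08480219457945161
pack blue [432. 308.] 814 [0.5752 0.0936 0.0273] 2.932
16.05 [0.4409 0.0616 0.1441] yaw -0.4252 q6 -1.0899301480672525 0.08480219457945161 [-0.4 -0.4  0.3]
```

Yellow is at (0.4400, 0.0618, -0.428), so I descend to ee_z ≈ -0.002 and grip.

{"method": "send_rows", "body": {
  "grip": [0.085, 0.085, 0.085, 0.085, 0.0, 0.0, 0.0, 0.0, 0.0],
  "slide": [
    [-0.001, 0, -0.06],
    [-0.001, 0, -0.11],
    [-0.001, 0, -0.145],
    [-0.001, 0, -0.146],
    [-0.001, 0, -0.146],
    [-0.001, 0, -0.146],
    [-0.001, 0, -0.146],
    [-0.001, 0, -0.146],
    [-0.001, 0, -0.146]
  ],
  "angular": [
    [0, 0, -0.002],
    [0, 0, -0.002],
    [0, 0, -0.002],
    [0, 0, -0.002],
    [0, 0, -0.002],
    [0, 0, -0.002],
    [0, 0, -0.002],
    [0, 0, -0.002],
    [0, 0, -0.002]
  ]
}}

```text
clock: 17.18
ee_pos: [0.4409, 0.0616, -0.0004]
tcp_rot: [0.213, 0.977, 0.001, 0.002]
force: [-0.1, -0.1, 5.7]
finger_gap: 0.0446
grasp_force: 47.9
```

```bash
python3 st.py
```

```text
17.175 [ 4.409e-01  6.160e-02 -4.000e-04] yaw -0.4295 q6 -1.0855200684182549 0.044553614484361945 [-0.1 -0.1  5.7]
```

{"method": "send_rows", "body": {
  "grip": [0, 0, 0, 0, 0, 0, 0, 0, 0, 0, 0],
  "slide": [
    [0, 0, 0.03],
    [0, 0, 0.08],
    [0.04, -0.026, 0.12],
    [0.08, -0.052, 0.12],
    [0.12, -0.078, 0.12],
    [0.16, -0.105, 0.12],
    [0.16, -0.105, 0.1],
    [0.16, -0.105, 0.06],
    [0.16, -0.105, 0.04],
    [0.16, -0.105, 0.04],
    [0.16, -0.105, 0.04]
  ],
  "angular": [
    [0, 0, 0],
    [0, 0, 0],
    [0, 0, 0.12],
    [0, 0, 0.24],
    [0, 0, 0.36],
    [0, 0, 0.432],
    [0, 0, 0.432],
    [0, 0, 0.432],
    [0, 0, 0.432],
    [0, 0, 0.432],
    [0, 0, 0.432]
  ]
}}

```text
clock: 18.55
ee_pos: [0.6003, -0.0435, 0.0395]
tcp_rot: [-0.001, 1.0, -0.0, 0.001]
force: [-0.2, 1.1, -3.7]
finger_gap: 0.0443
grasp_force: 47.2
```

```bash
python3 st.py
```

```text
18.55 [ 0.6003 -0.0435  0.0395] yaw 0.0024 q6 -1.7070406859982459 0.04432410255896746 [-0.2  1.1 -3.7]
```

{"method": "send_rows", "body": {
  "grip": [0, 0, 0, 0, 0.055, 0.085, 0.085, 0.085, 0.085, 0.085, 0.085, 0.085, 0.085, 0.085, 0.085],
  "slide": [
    [0.0008, 0, -0.02],
    [0.0008, 0, -0.031],
    [0.0008, 0, -0.0335],
    [0.0008, 0, -0.034],
    [0.0008, 0, -0.0335],
    [0.0008, 0, -0.0335],
    [0.0008, 0, -0.0335],
    [0.0008, 0, 0.02],
    [0.0008, 0, 0.08],
    [-0.05, -0.02, 0.1],
    [-0.1, -0.035, 0.1],
    [-0.1717, -0.0535, 0.1],
    [-0.1717, -0.0535, 0.1],
    [-0.1717, -0.0535, 0.1],
    [-0.1717, -0.0535, 0.1]
  ],
  "angular": [
    [0, 0, 0],
    [0, 0, 0],
    [0, 0, 0],
    [0, 0, 0],
    [0, 0, 0],
    [0, 0, 0],
    [0, 0, 0],
    [0, 0, 0],
    [0, 0, 0],
    [0, 0, 0.1],
    [0, 0, 0.186],
    [0, 0, 0.186],
    [0, 0, 0.186],
    [0, 0, 0.186],
    [0, 0, 0.186]
  ]
}}

```text
clock: 20.42
ee_pos: [0.4288, -0.0969, 0.138]
tcp_rot: [-0.094, 0.996, -0.0, 0.0]
force: [-0.4, -0.3, 0.2]
finger_gap: 0.085
grasp_force: 0.0
```

```bash
python3 - <<'E'
from fitall import *
run('w11',['pack red','pack green'])
p,im=load('w11'); cv2.imwrite('pics/c11.png',im[:,:,::-1])
E
python3 st.py
```

```text
20.475 [ 0.4287 -0.0968  0.1378] 0.08514531273403027
pack red [320. 197.] 3952 [ 0.4285 -0.0959  0.1799] 0.034
pack green [105. 161.] 5131 [ 0.4325 -0.2961 -0.0119] 0.057
20.475 [ 0.4287 -0.0968  0.1378] yaw 0.1889 q6 -2.0660600322329103 0.08514531273403027 [-0.1  0.3  0.4]
```

View pics/c11.png

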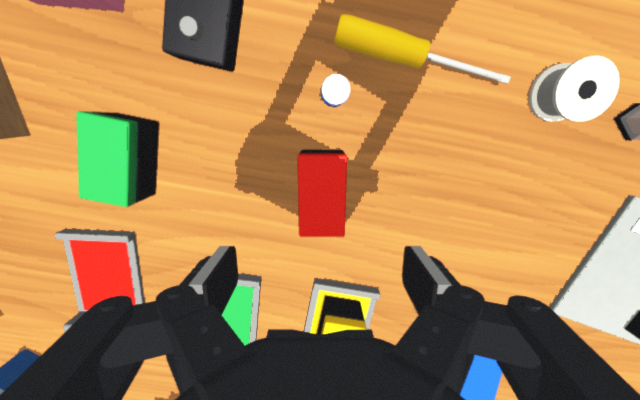

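The pack at (322,195) is the truly red one (a wrist close view against the pinks), and it is centred. I grip it.

{"method": "send_rows", "body": {
  "grip": [0.085, 0.085, 0.085, 0.085, 0.0, 0.0, 0.0, 0.0, 0.0],
  "slide": [
    [0, 0.0005, -0.06],
    [0, 0.0005, -0.11],
    [0, 0.0005, -0.138],
    [0, 0.0005, -0.139],
    [0, 0.0005, -0.139],
    [0, 0.0005, -0.139],
    [0, 0.0005, -0.139],
    [0, 0.0005, -0.139],
    [0, 0.0005, -0.139]
  ],
  "angular": [
    [0, 0, -0.003],
    [0, 0, -0.003],
    [0, 0, -0.003],
    [0, 0, -0.003],
    [0, 0, -0.003],
    [0, 0, -0.003],
    [0, 0, -0.003],
    [0, 0, -0.003],
    [0, 0, -0.003]
  ]
}}

```text
clock: 21.6
ee_pos: [0.4289, -0.0968, 0.0003]
tcp_rot: [-0.092, 0.996, -0.0, 0.002]
force: [-0.1, 1.3, 7.0]
finger_gap: 0.0443
grasp_force: 48.1
```

```bash
python3 st.py
```

```text
21.6 [ 4.289e-01 -9.680e-02  3.000e-04] yaw 0.1852 q6 -2.0623918034688877 0.04429667827424307 [-0.1  1.3  7. ]
```

{"method": "send_rows", "body": {
  "grip": [0, 0, 0, 0, 0, 0, 0, 0, 0, 0, 0, 0],
  "slide": [
    [0, 0, 0.03],
    [0, 0, 0.08],
    [0.03, -0.045, 0.12],
    [0.06, -0.09, 0.12],
    [0.09, -0.135, 0.12],
    [0.12, -0.18, 0.12],
    [0.157, -0.2324, 0.12],
    [0.157, -0.2324, 0.1],
    [0.157, -0.2324, 0.06],
    [0.157, -0.2324, 0.04],
    [0.157, -0.2324, 0.04],
    [0.157, -0.2324, 0.04]
  ],
  "angular": [
    [0, 0, 0],
    [0, 0, 0],
    [0, 0, -0.02],
    [0, 0, -0.046],
    [0, 0, -0.046],
    [0, 0, -0.046],
    [0, 0, -0.046],
    [0, 0, -0.046],
    [0, 0, -0.046],
    [0, 0, -0.046],
    [0, 0, -0.046],
    [0, 0, -0.046]
  ]
}}

```text
clock: 23.1
ee_pos: [0.5854, -0.3291, 0.0408]
tcp_rot: [-0.07, 0.998, -0.001, 0.001]
force: [0.8, -0.4, -1.0]
finger_gap: 0.0442
grasp_force: 47.3
```

```bash
python3 st.py
```

```text
23.1 [ 0.5854 -0.3291  0.0408] yaw 0.1395 q6 -2.2775773672356197 0.0441674782165748 [ 0.8 -0.4 -1. ]
```

{"method": "send_rows", "body": {
  "grip": [0, 0, 0, 0, 0.055, 0.085, 0.085, 0.085, 0.085, 0.085, 0.085, 0.085, 0.085, 0.085],
  "slide": [
    [0.0005, 0, -0.02],
    [0.0005, 0, -0.031],
    [0.0005, 0, -0.034],
    [0.0005, 0, -0.035],
    [0.0005, 0, -0.0345],
    [0.0005, 0, -0.0345],
    [0.0005, 0, -0.0345],
    [0.0005, 0, 0.02],
    [0.0005, 0, 0.08],
    [-0.05, 0.01, 0.1],
    [-0.1, 0.02, 0.1],
    [-0.153, 0.033, 0.1],
    [-0.153, 0.033, 0.1],
    [-0.153, 0.033, 0.1]
  ],
  "angular": [
    [0, 0, 0],
    [0, 0, 0],
    [0, 0, 0],
    [0, 0, 0],
    [0, 0, 0],
    [0, 0, 0],
    [0, 0, 0],
    [0, 0, 0],
    [0, 0, 0],
    [0, 0, -0.07],
    [0, 0, -0.139],
    [0, 0, -0.139],
    [0, 0, -0.139],
    [0, 0, -0.139]
  ]
}}

```text
clock: 24.85
ee_pos: [0.4322, -0.2963, 0.1393]
tcp_rot: [-0.0, 1.0, -0.0, 0.001]
force: [-0.3, -0.6, 0.5]
finger_gap: 0.085
grasp_force: 0.0
```

```bash
python3 - <<'E'
from fitall import *
run('w12',['pack green'])
E
python3 st.py
```

```text
24.9 [ 0.4326 -0.2964  0.1393] 0.08476873837617345
pack green [323. 197.] 3868 [ 0.432 -0.296 -0.022] 0.043
24.9 [ 0.4326 -0.2964  0.1393] yaw 0.0004 q6 -2.242467842190671 0.08476873837617345 [ 0.6 -0.2 -0.5]
```

{"method": "send_rows", "body": {
  "grip": [0.085, 0.085, 0.085, 0.085, 0.0, 0.0, 0.0, 0.0, 0.0],
  "slide": [
    [0, 0.0003, -0.06],
    [0, 0.0003, -0.11],
    [0, 0.0003, -0.139],
    [0, 0.0003, -0.14],
    [0, 0.0003, -0.14],
    [0, 0.0003, -0.14],
    [0, 0.0003, -0.14],
    [0, 0.0003, -0.14],
    [0, 0.0003, -0.14]
  ],
  "angular": [
    [0, 0, -0.02],
    [0, 0, -0.02],
    [0, 0, -0.02],
    [0, 0, -0.02],
    [0, 0, -0.02],
    [0, 0, -0.02],
    [0, 0, -0.02],
    [0, 0, -0.02],
    [0, 0, -0.02]
  ]
}}

```text
clock: 26.02
ee_pos: [0.4328, -0.2964, 0.0005]
tcp_rot: [0.01, 1.0, -0.001, 0.002]
force: [-0.1, -0.2, 5.8]
finger_gap: 0.044
grasp_force: 48.4
```

```bash
python3 st.py
```

```text
26.025 [ 0.4328 -0.2964  0.0005] yaw -0.0198 q6 -2.22221082295782 0.04404618813577289 [-0.1 -0.2  5.8]
```

{"method": "send_rows", "body": {
  "grip": [0, 0, 0, 0, 0, 0, 0, 0, 0, 0, 0, 0],
  "slide": [
    [0, 0, 0.03],
    [0, 0, 0.08],
    [0, 0.02, 0.12],
    [0.04, 0.05, 0.12],
    [0.09, 0.08, 0.12],
    [0.14, 0.1117, 0.12],
    [0.1815, 0.1117, 0.12],
    [0.1815, 0.1117, 0.1],
    [0.1815, 0.1117, 0.06],
    [0.1815, 0.1117, 0.04],
    [0.1815, 0.1117, 0.04],
    [0.1815, 0.1117, 0.04]
  ],
  "angular": [
    [0, 0, 0],
    [0, 0, 0],
    [0, 0, 0.03],
    [0, 0, 0.077],
    [0, 0, 0.077],
    [0, 0, 0.077],
    [0, 0, 0.077],
    [0, 0, 0.077],
    [0, 0, 0.077],
    [0, 0, 0.077],
    [0, 0, 0.077],
    [0, 0, 0.077]
  ]
}}

```text
clock: 27.52
ee_pos: [0.6138, -0.1844, 0.0405]
tcp_rot: [-0.028, 1.0, -0.0, 0.001]
force: [0.4, 0.5, -2.4]
finger_gap: 0.0444
grasp_force: 47.3
```

```bash
python3 st.py
```

```text
27.525 [ 0.6138 -0.1844  0.0405] yaw 0.0568 q6 -1.9771769556828587 0.04435420895835373 [ 0.4  0.5 -2.4]
```

Place green, then back off high over (0.44, -0.10) for a check of all four.

{"method": "send_rows", "body": {
  "grip": [0, 0, 0, 0, 0.055, 0.085, 0.085, 0.085, 0.085, 0.085, 0.085, 0.085, 0.085, 0.085, 0.085],
  "slide": [
    [0.0005, 0, -0.02],
    [0.0005, 0, -0.031],
    [0.0005, 0, -0.034],
    [0.0005, 0, -0.0345],
    [0.0005, 0, -0.034],
    [0.0005, 0, -0.034],
    [0.0005, 0, -0.034],
    [0.0005, 0, 0.02],
    [0.0005, 0, 0.08],
    [-0.05, 0, 0.14],
    [-0.1, 0, 0.2],
    [-0.17, 0, 0.26],
    [-0.24, 0, 0.3],
    [-0.24, 0, 0.3],
    [-0.24, 0, 0.3]
  ],
  "angular": [
    [0, 0, 0],
    [0, 0, 0],
    [0, 0, 0],
    [0, 0, 0],
    [0, 0, 0],
    [0, 0, 0],
    [0, 0, 0],
    [0, 0, 0],
    [0, 0, 0],
    [0, 0, 0],
    [0, 0, -0.057],
    [0, 0, -0.057],
    [0, 0, -0.057],
    [0, 0, -0.057],
    [0, 0, -0.057]
  ]
}}

```text
clock: 29.4
ee_pos: [0.3718, -0.1842, 0.3421]
tcp_rot: [0.001, 1.0, -0.002, 0.003]
force: [1.2, -0.5, -0.4]
finger_gap: 0.0848
grasp_force: 0.0
```

Run:
```python
from fitall import *
T={'blue':(.6008,.119,.146),'yellow':(.6009,-.0437,.003),'green':(.6138,-.1847,.057),'red':(.5859,-.3292,.139)}
for n in('top','wrist'):
    p=eyes.camera_params(n); im=eyes.camera(n); cv2.imwrite(f'pics/f_{n}.png',im[:,:,::-1])
    for c,q in T.items():
        u=proj(p,[q[0],q[1],.056])[0]
        if not(0<u[0]<640 and 0<u[1]<400): continue
        h=mask(im,c,u); r,e=fit(p,h,PACK,[*q,.006]); print(n,c,u.round(),h.sum(),'pack-pad',np.round(r-q,4),round(e,3))
im=cv2.imread('pics/f_top.png')[85:225,165:485]; cv2.imwrite('pics/f_topc.png',cv2.resize(im,None,fx=2.5,fy=2.5))
```

```text
top blue [293. 132.] 622 pack-pad [-0.0025  0.0022 -0.1379] 0.33
top yellow [351. 133.] 718 pack-pad [-0.0017  0.0006  0.001 ] 0.365
top green [402. 130.] 156 pack-pad [ 2.000e-04 -4.600e-03 -2.081e-01] 2.11Traceback (most recent call last):
  File "<stdin>", line 8, in <module>
  File "h.py", line 19, in mask
    k=min((i for i in range(1,n) if st[i,4]>40),key=lambda i:np.hypot(*(c[i]-seed)))
ValueError: min() iterable argument is empty
```

{"method": "send_rows", "body": {
  "grip": [0.05, 0.05, 0.05, 0.05, 0.05, 0.05, 0.05, 0.05, 0.05, 0.05, 0.05, 0.05, 0.05, 0.05, 0.05, 0.05],
  "slide": [
    [0.02, 0.06, 0.02],
    [0.04, 0.12, 0.03],
    [0.06, 0.18, 0.03],
    [0.07, 0.24, 0.03],
    [0.08, 0.3, 0.03],
    [0.08, 0.36, 0.03],
    [0.05, 0.41, 0.03],
    [0.02, 0.46, 0.03],
    [-0.02, 0.5, 0.03],
    [-0.05, 0.54, 0.03],
    [-0.09, 0.58, 0.03],
    [-0.12, 0.62, 0.03],
    [-0.12, 0.62, 0.03],
    [-0.12, 0.62, 0.03],
    [-0.12, 0.62, 0.03],
    [-0.12, 0.62, 0.03]
  ],
  "angular": [
    [0, 0, 0],
    [0, 0, 0],
    [0, 0, 0],
    [0, 0, 0],
    [0, 0, 0],
    [0, 0, 0],
    [0, 0, 0],
    [0, 0, 0],
    [0, 0, 0],
    [0, 0, 0],
    [0, 0, 0],
    [0, 0, 0],
    [0, 0, 0],
    [0, 0, 0],
    [0, 0, 0],
    [0, 0, 0]
  ]
}}

```text
clock: 31.45
ee_pos: [0.2538, 0.4356, 0.3686]
tcp_rot: [0.001, 1.0, 0.0, 0.0]
force: [-0.1, 0.4, 0.1]
finger_gap: 0.0499
grasp_force: 0.0
```

```bash
python3 - <<'E'
from h import *
T={'blue':(.6008,.119,.146),'yellow':(.6009,-.0437,.003),'green':(.6138,-.1847,.057),'red':(.5859,-.3292,.139)}
out=[]
BODY=box(.08,.045,0,.05)
for n,(r0,r1,c0,c1) in (('top',(85,185,160,480)),('scene',(165,295,170,320))):
    p=eyes.camera_params(n); im=eyes.camera(n)[:,:,::-1].copy(); cv2.imwrite(f'pics/g_{n}.png',im)
    k=800/(c1-c0) if n=='top' else 2.3
    a=cv2.resize(im[r0:r1,c0:c1],None,fx=k,fy=k,interpolation=cv2.INTER_CUBIC); plain=a.copy()
    for q in T.values():
        for X in ([[-.04,-.0225,.05],[.04,-.0225,.05],[.04,.0225,.05],[-.04,.0225,.05]],):
            uv=(proj(p,place(np.array(X),[*q,.006]))-[c0,r0]+.5)*k
            cv2.polylines(a,[uv.round().astype(np.int32)],True,(255,255,255),1)
    out.append(a if n=='top' else np.hstack([plain,a]))
H=np.zeros((600,800,3),np.uint8); y=0
for o in out: o=o[:600-y,:800]; H[y:y+o.shape[0],:o.shape[1]]=o; y+=o.shape[0]
cv2.imwrite('pics/g.png',H)
E
python3 st.py
```

```text
31.55 [0.2536 0.4357 0.3688] yaw -0.001 q6 -0.5994158617633453 0.049925614143026494 [-0.2  0.2 -0.1]
```

View pics/g.png

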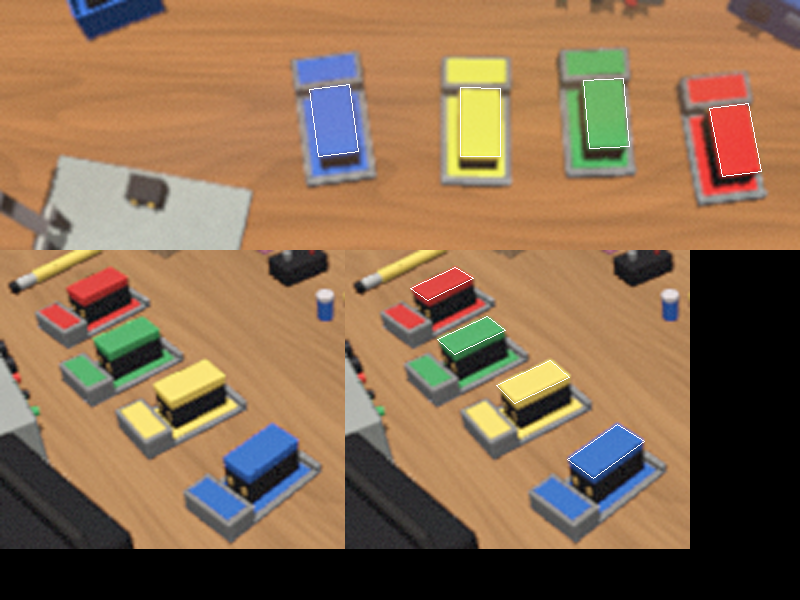

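The top and scene crops show all four packs upright. Each top matches the ideal outline for its pad: blue (333,120), yellow (480,122), green (605,115), red (735,140). The bar is still up and the arm is clear, so I hand in.

```bash
python3 -c "
from rig import hand_in
print(hand_in())"
```

```text
the job is handed in; nothing more can be done
None
```

I swung the tester bar up first, then put all four packs upright and centred on their matching chargers; the arm was clear when I handed in at about 31.6 s, and the verdict was not shown.

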